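# Nest the instrument-bowl covers

## Robot

A 6-joint arm with a two-finger parallel gripper is mounted at the origin on the work surface. World frame = base frame: x ahead of the robot, y to its left, z up, the work surface at z = 0. Lengths are in m, angles in degrees, forces in N, time in s.
With the tool pointing down it reaches from about 0.3 to 0.75 m from the base axis. Payload 8.5 kg.
Tool frame: the origin (TCP) lies midway between the tips of the shut fingers; the grasp point (between the pads) lies 19 mm behind it; z points along the fingers, y is the direction in which the jaws open and shut (so a half turn about z gives the same grasp; the last joint's range is limited). The gripper opens to 85 mm and grips with 20 to 120 N. Pads are 22 mm wide; open, the fingers measure 114 mm over their backs; the gripper's body (76 mm by 85 mm) begins 54 mm behind the grasp point. The pads swing forward as they close: fully open they stand 13 mm farther back than shut.
Start: joints at [56.19, 21.807, 74.336, -0, 83.858, -12.336], TCP at [0.201, 0.512, 0.231] pointing down, gripper open.
Joint ranges: [-178.18, 178.18], [-50.72, 133.34], [12.68, 142.11], [-81.47, 261.47], [9.98, 163.14], [-165.26, 165.26]. Speed limits (degrees/s): [136.94, 136.94, 180, 180, 180, 180].

## Interface

Orientations are given as a 3x3 rotation matrix whose columns are the frame's x, y, z axes.
In Python, from rig import env, viewer, ticket gives the robot as it stands. The module is installed in compiled form; this text tells all that it offers.
- The arm moves only by the shell command python3 -m pendant 'ROWS' [FORCE]. ROWS is JSON, a list of rows, each a list of 3 entries, a list of its own where there are three numbers: the shift along the world's x, y, z in mm, then the turn about the world's z in rad, then the opening, from -1 (shut) to 1 (fully open). A call has 1 to 12 rows; each row shifts and turns the pose as measured when the row begins; what a row does not reach is not made up. A row lasts 1/8 s, in which the tool goes at most 62.5 mm and 10.7 degrees, less where a joint would pass 70% of its speed; a pose out of reach is approached as far as the arm can. A call with a gripper value outside its range is refused whole. The fingers move at their own pace and stop on an object; FORCE is the grip in N (left out, the last holds). Time passes only in rows, so rows that do not move let the fingers close. It gives the time, the measured TCP pose, the force and the opening at its end, in the units of the state.
- env.observe(): the state, without advancing time (a new reading comes with each control period).
- viewer.get_image(name): name is "side" or "top"; returns (picture, depth): 480x640x3 uint8, red, green, blue; 480x640 float32, m along the optical axis (not along the pixel's ray), 0 where there is no reading.
- viewer.camera_params(name): a dict with "fx", "fy", "cx", "cy" (pixels), "rvec" (rotation vector, rad) and "tvec" (3), from world to camera coordinates, as OpenCV has them. Camera axes: x right, y down, z forward; pixel columns grow to the right and rows downward; lengths in m; the calibration is good to about 2 mm. A picture is of the moment at which its call begins. camera_params takes no time and is no camera call.
- ticket.close_job(): hands the job in, once; it reports no verdict.
The state is a dict: "time_s": time; "q": joint angles; "qvel": joint speeds; "joint_efforts": joint torques, N m; "position": TCP position; "tool_rot": TCP orientation; "ft_force": force on the tool from outside, world axes, zero at the start; "wrist_torque": the same for the moment, N m; "grip_width": finger opening in m.
Only numpy, scipy, OpenCV 4.12 (cv2) and the standard library are available. Lean on these libraries where they do the work, as an engineer would, in place of code of your own. Each camera call takes 0.05 s, during which the arm holds its last target. There are 200 camera calls.

## Task

The small domed cover was put in the large one by mistake, with the middle one left out. Nest all three dome-down in order of size, standing flat: the middle cover inside the large one and the small cover inside the middle one, with the large cover left where it stands. Set the covers down gently rather than dropping them, and leave the bottles and the carton alone.

Things in the scene. Friction and masses are not known exactly. Their poses are not given: they have to be found in the camera images.
- large_center (a point): Large domed cover, turquoise plastic, round, lying dome-down like a bowl on its flat foot on the worktop (z = 0). Rim diameter 176 mm, height 56, foot diameter 100, inside floor 100 across. Rim: upright collar 8 mm thick, 14 high. Flat inside floor 18 mm above underside. Point: on the axis, 28 mm above underside; z up out of the mouth. Loose, 170 g.
- middle_center (a point): Middle cover, same make, starts dome-down on the worktop. Rim diameter 124 mm, height 58, foot 72, inside floor 72 across. Rim: upright collar 8 mm thick, 14 high. Flat inside floor 18 mm above underside. The rim can be pinched. Point: on the axis, 29 mm above underside; z up. Loose, 110 g. Fully seated in the large cover its point is 19 mm above the large one's point, its rim 20 mm above the large rim.
- small_center (a point): Small cover, same make, starts dome-down on the large one's floor, its rim 18 mm above the large rim. Rim diameter 66 mm (can be held across), height 56, foot 40. Rim collar 8 mm thick, 14 high. Point: on the axis, 28 mm above underside; z up. Loose, 50 g. Fully seated in the middle cover its point is 17 mm above the middle one's point, its rim 16 mm above that rim.
- amber_center (a point): Amber glass bottle with black cap, 66 mm diameter, 170 mm tall, standing; bystander. Point on its axis 85 mm up.
- pump_center (a point): White pump dispenser, 64 mm diameter, 190 mm tall with a 46 mm spout, standing; bystander. Point on its axis 95 mm up.
- carton_center (a point): Closed white carton with a dull pink band, 90 x 140 x 45 mm (x, y, z), lying flat; bystander. Point at its centre.
There are look-alikes about, which are no part of the job. Leave any green or purple look-alike of the part that bears middle_center alone. Leave any pink look-alike of the part that bears small_center alone.

How it is judged (in metres and radians):
At the end, for the whole second after the job is handed in: The large cover stands on the worktop within 6 cm of its starting place; the middle cover stands on its inside floor and the small cover on the middle one's inside floor (each nested axis within 18 mm of the next, height within 5 mm of fully seated), all within 0.1 rad of level, at rest, mouths up (horizontal distance between middle_center and large_center below 0.018 m and z of middle_center in the frame of large_center between 0.014 and 0.024 m and horizontal distance between small_center and middle_center below 0.018 m and z of small_center in the frame of middle_center between 0.012 and 0.022 m and angle between each of large_center, middle_center, small_center's own z axis and vertical below 0.1 rad and linear speed of each of large, middle, small below 0.02 m/s and distance of large_center from where it was at the start of the episode below 0.06 m and height (world z) of large_center below 0.034 m); the robot touches nothing.
It fails at once if the middle cover is dropped: it falls freely, touching nothing, faster than 0.65 m/s (a fall of about 2 cm) (linear speed of middle above 0.65 m/s and contact force between middle and anything else below 0.01 N).
It fails at once if the small cover is dropped: it falls freely, touching nothing, faster than 0.65 m/s (a fall of about 2 cm) (linear speed of small above 0.65 m/s and contact force between small and anything else below 0.01 N).
It fails at once if the amber bottle is displaced by more than 3 cm (distance of amber_center from where it was at the start of the episode above 0.03 m).
It fails at once if the pump bottle is displaced by more than 3 cm (distance of pump_center from where it was at the start of the episode above 0.03 m).
It fails at once if the carton is displaced by more than 3 cm (distance of carton_center from where it was at the start of the episode above 0.03 m).
It also fails if it takes over 64 s, if anything falls off the work surface, if the arm or the gripper's body presses on something with over 40 N, if the wrist force passes 120 N, or if a joint passes its speed limit or range.

## Working session

There is one attempt and no reset: what is moved stays moved. The work goes in short steps, Python scripts to look and compute and a shell command to move; the robot and the scene stay as the last step left them, time stands still between calls to the robot, and variables do not carry over. Pictures are saved under pics/ and viewed, about 8 in all and at most 12, crops included, and the job is handed in when it is done.

```bash
mkdir -p pics; cat > h.py <<'E'
import numpy as np,cv2
from rig import env,viewer,ticket
def cloud(n):
    im,d=viewer.get_image(n);p=viewer.camera_params(n)
    v,u=np.mgrid[:480,:640]
    c=np.stack([(u-p['cx'])/p['fx']*d,(v-p['cy'])/p['fy']*d,d],-1)
    R=cv2.Rodrigues(np.array(p['rvec'],float))[0]
    w=(c-np.array(p['tvec'],float).ravel())@R
    w[d==0]=np.nan
    return im,w
def save(n,im,f): cv2.imwrite(f'pics/{f}.png',im[...,::-1])
E
python3 - <<'E'
from h import *
im,w=cloud('top');save(0,im,'top0');np.savez('top0',im=im,w=w)
im2,w2=cloud('side');save(0,im2,'side0');np.savez('side0',im=im2,w=w2)
s=env.observe();print(s['time_s'],s['position'],s['tool_rot'],s['grip_width'])
E
```

```text
0.1 [0.20119067 0.51159987 0.23077741] [[-9.30576772e-01  3.66096002e-01 -7.67699011e-04]
 [ 3.66096664e-01  9.30576215e-01 -1.06768916e-03]
 [ 3.23525708e-04 -1.27461878e-03 -9.99999135e-01]] 0.08533843198241683
```

View pics/top0.png

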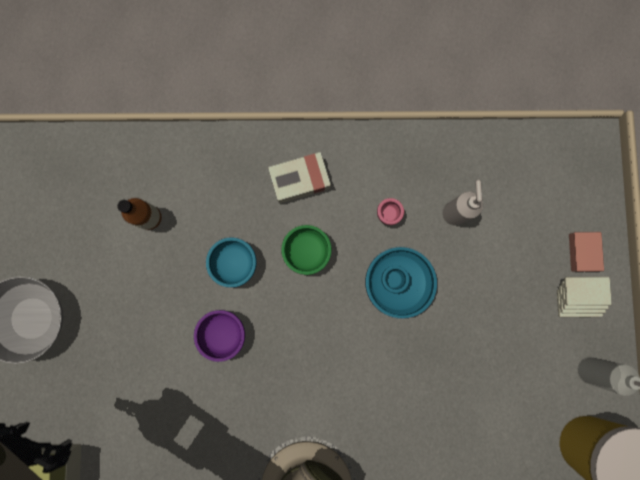

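View pics/side0.png

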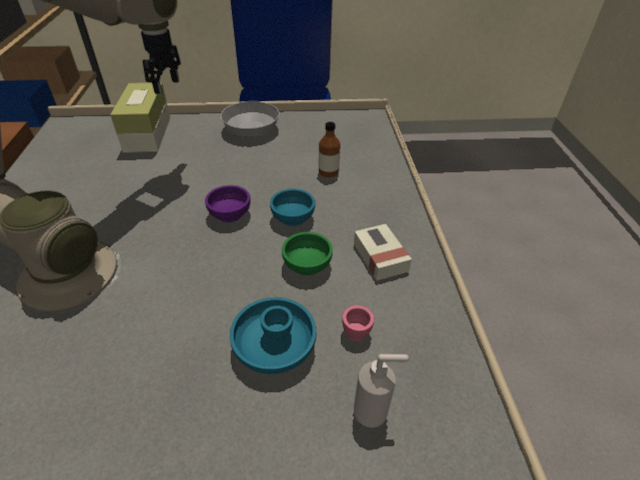

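The top view shows the large cover at (401,283) with the small one inside it at (396,279). The middle cover, also turquoise, is at (232,262). The green (307,250), purple (220,335) and pink (391,212) look-alikes, the amber bottle (135,211), pump (467,205) and carton (300,177) are all clear of the covers. The side view agrees.

```bash
cat >> h.py <<'E'
def fit(P):
    # iterative algebraic circle fit
    x,y=P[:,0],P[:,1]
    for _ in range(4):
        A=np.c_[x,y,np.ones_like(x)];a,b,c=np.linalg.lstsq(A,x*x+y*y,rcond=None)[0]
        r=np.sqrt(c+a*a/4+b*b/4);e=abs(np.hypot(x-a/2,y-b/2)-r);k=e<max(.004,2*np.median(e));x,y=x[k],y[k]
    return np.round([a/2,b/2,r,len(x)],4)
def turq(im):
    h=cv2.cvtColor(im,cv2.COLOR_RGB2HSV);return (h[...,0]>88)&(h[...,0]<112)&(h[...,1]>110)
def ring(w,m,c,rmax,z0,z1,rmin=0):
    r=np.hypot(w[...,0]-c[0],w[...,1]-c[1]);k=m&(r<rmax)&(r>rmin)&(w[...,2]>z0)&(w[...,2]<z1);return w[k]
E
python3 - <<'E'
from h import *
for n in('top0','side0'):
    D=np.load(n+'.npz');im,w=D['im'],D['w'];m=turq(im)
    px=dict(top0=dict(L=(401,283),M=(232,262),S=(396,279),am=(125,206),pump=(467,205),cart=(300,177),gr=(307,250),pur=(220,335),pink=(391,212)),side0=dict(L=(275,335),M=(293,207),S=(277,318)))[n]
    print(n);
    for k,(u,v) in px.items(): print(k,np.round(w[v,u],3))
    for k,z0,z1,R,r0 in(('L',.046,.064,.11,.06),('M',.048,.066,.08,.0),('S',.066,.084,.05,0)):
        u,v=px[k];P=ring(w,m,w[v,u],R,z0,z1,r0);print(k,fit(P),np.nanpercentile(P[:,2],[10,50,90]).round(4))
E
```

```text
top0
L [ 0.503 -0.24   0.039]
M [0.559 0.186 0.02 ]
S [ 0.513 -0.228  0.039]
am [0.677 0.403 0.171]
pump [ 0.68  -0.378  0.141]
cart [0.773 0.011 0.045]
gr [ 0.589 -0.005  0.013]
pur [0.376 0.214 0.019]
pink [ 0.686 -0.223  0.02 ]
L [ 5.040e-01 -2.358e-01  8.290e-02  6.620e+02] [0.0525 0.0569 0.0597]
M [5.560e-01 1.821e-01 5.740e-02 4.470e+02] [0.0549 0.0587 0.0616]
S [ 5.117e-01 -2.189e-01  2.920e-02  2.660e+02] [0.0718 0.075  0.0775]
side0
L [ 0.508 -0.253  0.059]
M [0.558 0.209 0.017]
S [ 0.512 -0.198  0.043]
L [ 5.042e-01 -2.410e-01  8.350e-02  1.091e+03] [0.0485 0.0556 0.0579]
M [5.566e-01 1.797e-01 5.700e-02 2.530e+02] [0.0501 0.057  0.06  ]
S [ 5.120e-01 -2.218e-01  2.850e-02  3.020e+02] [0.0691 0.0742 0.076 ]
```

```bash
python3 -m pendant '[[[24,-57,0],-0.15,1],[[24,-57,0],-0.15,1],[[24,-57,0],-0.15,1],[[24,-57,0],-0.15,1],[[24,-57,0],-0.15,1],[[24,-57,0],-0.15,1],[[24,-57,0],-0.15,1],[[24,-57,0],-0.15,1],[[24,-57,0],0,1],[[24,-57,0],0,1],[[24,-57,0],0,1],[[24,-57,0],0,1]]' 30
```

```text
time_s: 1.6
position: [0.487, -0.1815, 0.2284]
tool_rot: [[0.039, 0.999, -0.003], [0.999, -0.039, 0.002], [0.002, -0.003, -1.0]]
ft_force: [0.8, 0.8, -0.1]
grip_width: 0.0853
```

```bash
python3 -m pendant '[[[25,-39,0],0,1],[[0,0,-40],0,1],[[0,0,-40],0,1],[[0,0,-20],0,1],[[0,0,0],0,1]]'
python3 - <<'E'
from h import *
im,w=cloud('side');save(0,cv2.resize(im[180:420,150:470],(800,600)),'s1')
E
```

```text
time_s: 2.22
position: [0.5127, -0.2265, 0.123]
tool_rot: [[0.045, 0.999, -0.005], [0.999, -0.045, 0.003], [0.003, -0.005, -1.0]]
ft_force: [-0.0, 0.5, 0.8]
grip_width: 0.0851
```

View pics/s1.png

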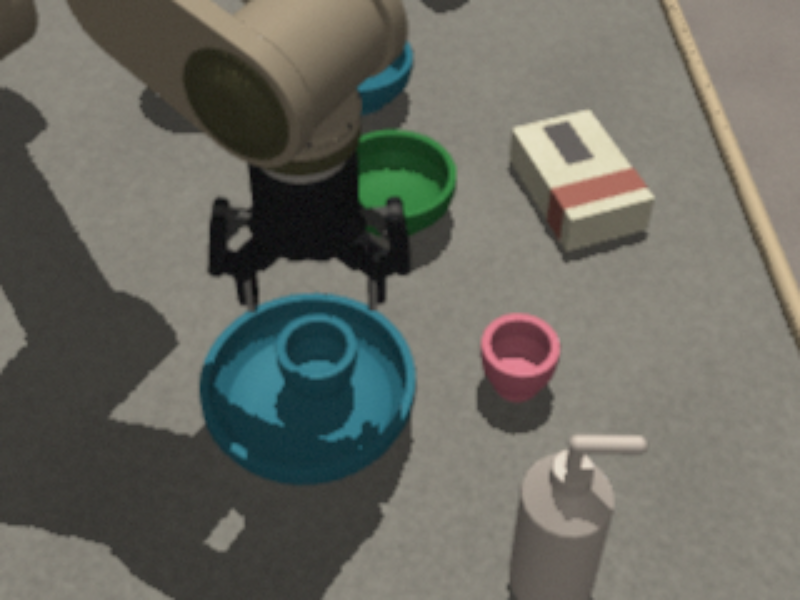

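The gripper straddles the small cover (crop 317,350) with a finger on each side along x, and both will come down inside the large rim. I'll correct y by +6 mm and descend.

```bash
python3 -m pendant '[[[-1,6,-20],0,1],[[0,0,-25],0,1],[[0,0,-25],0,1],[[0,0,-13],0,1],[[0,0,0],0,1],[[0,0,0],0,0.4],[[0,0,0],0,0.2],[[0,0,0],0,0.2],[[0,0,0],0,0.2]]' 30
```

```text
time_s: 3.4
position: [0.5163, -0.2231, 0.048]
tool_rot: [[0.044, 0.999, 0.01], [0.999, -0.044, -0.008], [-0.007, 0.01, -1.0]]
ft_force: [-0.4, 0.3, -0.3]
grip_width: 0.0647
```

```bash
python3 -m pendant '[[[0,0,0],0,1],[[0,1,0],0,1],[[0,1,-8],0,1],[[0,0,-2],0,1],[[0,0,0],0,0.4],[[0,0,0],0,0.1],[[0,0,0],0,0.1],[[0,0,0],0,0.1],[[0,0,10],0,0.1],[[0,0,15],0,0.1]]' 40
```

```text
time_s: 4.65
position: [0.5159, -0.2207, 0.063]
tool_rot: [[0.044, 0.999, 0.008], [0.999, -0.044, -0.006], [-0.006, 0.008, -1.0]]
ft_force: [-0.5, 0.8, -0.4]
grip_width: 0.064
```

```bash
python3 -m pendant '[[[0,0,30],0,0.1],[[0,0,40],0,0.1],[[0,0,0],0,0.1],[[-30,50,0],0,0.1],[[-30,50,0],0,0.1],[[-20,50,0],0,0.1],[[-10,40,0],0,0.1],[[0,0,0],0,0.1]]'
python3 - <<'E'
from h import *
im,w=cloud('side');save(0,im,'s2')
m=turq(im)
p=env.observe()['position'];P=ring(w,m,p,.06,.04,.25)
print(np.nanpercentile(P,[2,50,98],axis=0).round(3))
E
```

```text
time_s: 5.65
position: [0.4215, -0.0259, 0.1388]
tool_rot: [[0.046, 0.999, 0.011], [0.999, -0.046, -0.009], [-0.008, 0.012, -1.0]]
ft_force: [-0.1, -0.4, -0.1]
grip_width: 0.0644
[[ 0.39  -0.06   0.125]
 [ 0.42  -0.039  0.164]
 [ 0.449  0.001  0.178]]
```

View pics/s2.png

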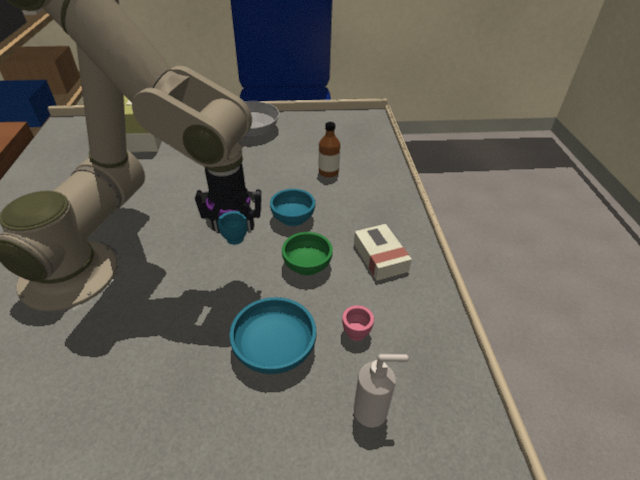

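The small cover is held upright at (233,225), the large cover is empty, and nothing else has moved. The rim top is about 0.177 and the underside about 0.121, so I expect it to touch down at TCP z of about 0.018.

```bash
python3 -m pendant '[[[0,0,-40],0,0.1],[[0,0,-40],0,0.1],[[0,0,-22],0,0.1],[[0,0,-8],0,0.1],[[0,0,0],0,0.1]]'
```

```text
time_s: 6.32
position: [0.425, -0.0313, 0.0263]
tool_rot: [[0.051, 0.999, 0.016], [0.999, -0.051, -0.012], [-0.011, 0.017, -1.0]]
ft_force: [0.2, 0.6, -0.8]
grip_width: 0.0643
```

```bash
python3 -m pendant '[[[0,0,-4],0,0.1],[[0,0,-3],0,0.1],[[0,0,-2],0,0.1],[[0,0,0],0,0.1]]'
```

```text
time_s: 6.82
position: [0.4264, -0.0321, 0.0198]
tool_rot: [[0.051, 0.998, 0.021], [0.999, -0.05, -0.014], [-0.013, 0.022, -1.0]]
ft_force: [-0.2, 0.3, -0.9]
grip_width: 0.0645
```

```bash
python3 -m pendant '[[[0,0,-3],0,0.1],[[0,0,-3],0,0.1],[[0,0,0],0,0.1]]'
```

```text
time_s: 7.2
position: [0.428, -0.0328, 0.0192]
tool_rot: [[0.048, 0.998, 0.029], [0.999, -0.048, -0.018], [-0.017, 0.03, -0.999]]
ft_force: [-0.2, -0.6, -1.6]
grip_width: 0.0643
```

```bash
python3 -m pendant '[[[0,0,0],0,0.4],[[0,0,0],0,1],[[0,0,0],0,1],[[0,0,20],0,1],[[0,0,40],0,1],[[0,0,50],0,1],[[0,0,0],0,1]]'
python3 - <<'E'
from h import *
im,w=cloud('side')
print('S',fit(ring(w,turq(im),(.427,-.032),.05,.048,.064)))
print(env.observe()['tool_rot'].round(3) if hasattr(env.observe()['tool_rot'],'round') else 0)
E
```

```text
time_s: 8.07
position: [0.4276, -0.0327, 0.1311]
tool_rot: [[0.048, 0.998, 0.026], [0.999, -0.048, -0.017], [-0.016, 0.027, -1.0]]
ft_force: [0.4, -0.7, -1.0]
grip_width: 0.0854
S [ 4.271e-01 -3.690e-02  2.890e-02  2.350e+02]
[[ 0.048  0.999  0.023]
 [ 0.999 -0.048 -0.016]
 [-0.015  0.024 -1.   ]]
```

```bash
python3 -m pendant '[[[18,54,0],0,0],[[18,54,0],0,0],[[18,54,0],0,0],[[17,52,0],0,0],[[0,0,0],0,0],[[0,0,0],0,0]]'
```

```text
time_s: 8.88
position: [0.4962, 0.1869, 0.12]
tool_rot: [[0.053, 0.999, 0.008], [0.998, -0.052, -0.017], [-0.017, 0.009, -1.0]]
ft_force: [0.1, -0.8, 0.2]
grip_width: 0.0427
```

```bash
python3 -m pendant '[[[2,-6,-20],0,-0.1],[[0,0,-30],0,-0.1],[[0,0,-15],0,-0.1],[[0,0,-5],0,-0.1],[[0,0,0],0,-0.1]]'
python3 - <<'E'
from h import *
im,w=cloud('side');save(0,cv2.resize(im[130:280,200:400],(800,600)),'s3')
im,w=cloud('top');print(fit(ring(w,turq(im),(.556,.18),.08,.048,.066)))
E
```

```text
time_s: 9.5
position: [0.4965, 0.1752, 0.0461]
tool_rot: [[0.06, 0.998, 0.004], [0.998, -0.06, -0.018], [-0.018, 0.005, -1.0]]
ft_force: [-0.2, 0.5, 0.8]
grip_width: 0.0384
[5.562e-01 1.821e-01 5.730e-02 2.900e+02]
```

View pics/s3.png

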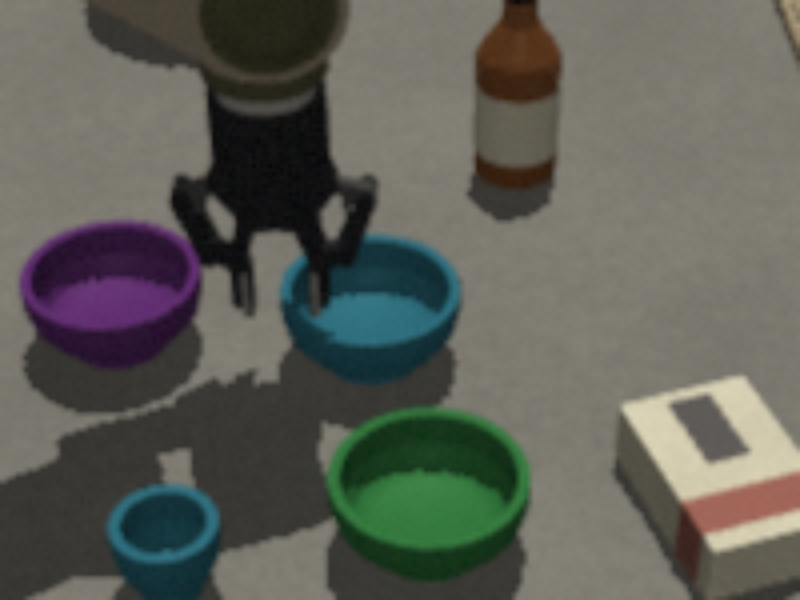

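The small cover stands upright on the worktop (crop 165,535). The fingers (crop 247 and 318, 300) straddle the middle cover's near wall, clear of the purple one. I'll finish the descent and pinch.

```bash
python3 -m pendant '[[[2,5,-6],0,-0.1],[[0,0,-4],0,-0.1],[[0,0,0],0,-0.1],[[0,0,0],0,-0.6],[[0,0,0],0,-1],[[0,0,0],0,-1],[[0,0,0],0,-1],[[0,0,0],0,-1]]' 60
```

```text
time_s: 10.6
position: [0.4995, 0.1812, 0.0372]
tool_rot: [[0.059, 0.998, 0.007], [0.998, -0.059, -0.018], [-0.017, 0.008, -1.0]]
ft_force: [0.1, 0.2, -0.5]
grip_width: 0.0069
```

```bash
python3 -m pendant '[[[0,0,15],0,-1],[[0,0,30],0,-1],[[0,0,40],0,-1],[[0,0,30],0,-1],[[-6,-52,0],0,-1],[[-6,-52,0],0,-1],[[-6,-52,0],0,-1],[[-6,-52,0],0,-1],[[-6,-52,0],0,-1],[[-6,-52,0],0,-1],[[-6,-50,0],0,-1],[[0,0,0],0,-1]]'
```

```text
time_s: 12.1
position: [0.4538, -0.192, 0.1672]
tool_rot: [[0.057, 0.998, 0.017], [0.998, -0.056, -0.022], [-0.021, 0.018, -1.0]]
ft_force: [-1.0, 1.1, -1.1]
grip_width: 0.0066
```

```bash
python3 - <<'E'
from h import *
s=env.observe();p=np.array(s['position']);print(p.round(4),s['grip_width'])
im,w=cloud('side');save(0,im,'s4');m=turq(im)
P=ring(w,m,p+[.058,0,0],.085,.085,.3);print(np.nanpercentile(P,[1,50,99],axis=0).round(3))
im,w=cloud('top');save(0,im,'top4');m=turq(im)
P=ring(w,m,p+[.058,0,0],.085,.085,.3);print(np.nanpercentile(P,[1,50,99],axis=0).round(3))
zt=np.nanpercentile(P[:,2],99);Q=P[P[:,2]>zt-.015];print('M',fit(Q))
A=np.c_[Q[:,:2],np.ones(len(Q))];print('plane',np.linalg.lstsq(A,Q[:,2],rcond=None)[0])
print('L',fit(ring(w,m,(.504,-.238),.11,.046,.064,.06)))
E
```

```text
[ 0.4538 -0.192   0.1672] 0.0066329644498879315
[[ 0.451 -0.255  0.147]
 [ 0.515 -0.184  0.162]
 [ 0.569 -0.138  0.206]]
[[ 0.478 -0.249  0.147]
 [ 0.536 -0.181  0.157]
 [ 0.57  -0.132  0.193]]
M [ 5.113e-01 -1.898e-01  5.750e-02  3.940e+02]
plane [0.01484535 0.01613964 0.18448717]
L [ 5.035e-01 -2.352e-01  8.370e-02  2.510e+02]
```

View pics/s4.png

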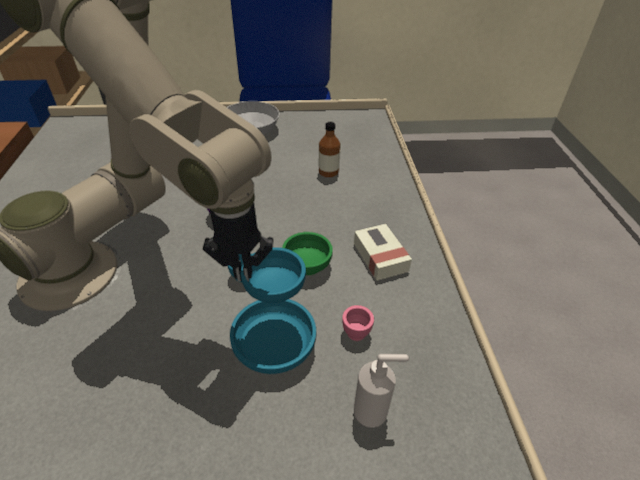

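The middle cover is held nearly level at (273,275), rim slope about 0.02, just behind the large one at (273,333). Next I need about (-3,-47) mm, then down to TCP z of about 0.055.

```bash
python3 -m pendant '[[[-3,-40,0],0,-1],[[0,-5,0],0,-1],[[0,0,-20],0,-1],[[0,0,-30],0,-1],[[0,0,-20],0,-1],[[0,0,-8],0,-1],[[0,0,0],0,-1]]'
python3 - <<'E'
from h import *
s=env.observe();p=np.array(s['position']);zr=p[2]+.021
im,w=cloud('top');m=turq(im);print('M',fit(ring(w,m,p+[.058,0,0],.08,zr-.015,zr+.012)),zr)
E
```

```text
time_s: 13.08
position: [0.4529, -0.2256, 0.0901]
tool_rot: [[0.042, 0.999, 0.019], [0.999, -0.042, -0.02], [-0.019, 0.02, -1.0]]
ft_force: [-0.0, -0.4, -0.8]
grip_width: 0.0065
M [ 5.099e-01 -2.237e-01  5.800e-02  3.800e+02] 0.111101487103631
```

```bash
python3 -m pendant '[[[-2,-9,0],0,-1],[[0,-4,-6],0,-1],[[0,-1,-12],0,-1],[[0,0,-4],0,-1],[[0,0,0],0,-1]]'
```

```text
time_s: 13.75
position: [0.4513, -0.2413, 0.0682]
tool_rot: [[0.043, 0.999, 0.021], [0.999, -0.042, -0.022], [-0.021, 0.022, -1.0]]
ft_force: [0.0, 0.5, -1.4]
grip_width: 0.007
```

```bash
python3 -m pendant '[[[0,2,-6],0,-1],[[0,0,-4],0,-1],[[0,0,-3],0,-1],[[0,0,0],0,-1]]'
```

```text
time_s: 14.25
position: [0.4513, -0.2391, 0.0547]
tool_rot: [[0.042, 0.999, 0.021], [0.999, -0.042, -0.022], [-0.022, 0.022, -1.0]]
ft_force: [-2.2, 1.0, 2.6]
grip_width: 0.0066
```

```bash
python3 -m pendant '[[[0,0,-2],0,-1],[[0,0,0],0,-1]]'; python3 -m pendant '[[[0,0,0],0,-0.75],[[0,0,0],0,-0.65],[[0,0,0],0,-0.65]]'
```

```text
time_s: 14.5
position: [0.4509, -0.2393, 0.0547]
tool_rot: [[0.042, 0.999, 0.022], [0.999, -0.041, -0.024], [-0.023, 0.023, -0.999]]
ft_force: [0.9, 1.5, -0.4]
grip_width: 0.007
time_s: 14.88
position: [0.4513, -0.2395, 0.0547]
tool_rot: [[0.042, 0.999, 0.023], [0.999, -0.041, -0.025], [-0.024, 0.024, -0.999]]
ft_force: [-0.7, -0.0, 0.5]
grip_width: 0.0147
```

Released; now I'll lift clear, turn back toward the small cover, and measure.

```bash
python3 -m pendant '[[[0,0,10],0,-0.65],[[0,0,20],0,-0.65],[[0,0,40],0,0],[[0,0,30],0,1],[[-9,50,0],0,1],[[-9,50,0],0,1],[[-8,50,0],0,1],[[0,45,0],0,1],[[0,0,0],0,1]]'
python3 - <<'E'
from h import *
s=env.observe();print(np.array(s['position']).round(4))
for n in('side','top'):
    im,w=cloud(n);m=turq(im);save(0,im,'5'+n)
    print(n,'M',fit(ring(w,m,(.508,-.238),.072,.068,.086)),'L',fit(ring(w,m,(.504,-.238),.11,.046,.064,.07)),'S',fit(ring(w,m,(.427,-.035),.05,.048,.064)))
    Q=ring(w,m,(.508,-.238),.072,.066,.09);A=np.c_[Q[:,:2]-[.508,-.238],np.ones(len(Q))];print(np.linalg.lstsq(A,Q[:,2],rcond=None)[0].round(3))
E
```

```text
time_s: 16.0
position: [0.4241, -0.0397, 0.163]
tool_rot: [[0.044, 0.999, 0.028], [0.999, -0.043, -0.027], [-0.026, 0.03, -0.999]]
ft_force: [-0.7, -0.1, -0.5]
grip_width: 0.0851
[ 0.4241 -0.0397  0.163 ]
side M [ 5.087e-01 -2.427e-01  5.790e-02  7.470e+02] L [ 5.040e-01 -2.409e-01  8.360e-02  1.050e+03] S [ 4.273e-01 -3.700e-02  2.880e-02  2.360e+02]
[0.001 0.001 0.075]
top M [ 5.081e-01 -2.378e-01  5.780e-02  5.560e+02] L [ 5.039e-01 -2.358e-01  8.290e-02  6.730e+02] S [0. 0. 0. 0.]
[-0.005  0.006  0.076]
  return _methods._mean(a, axis=axis, dtype=dtype,
  ret = ret.dtype.type(ret / rcount)
```

View pics/5side.png

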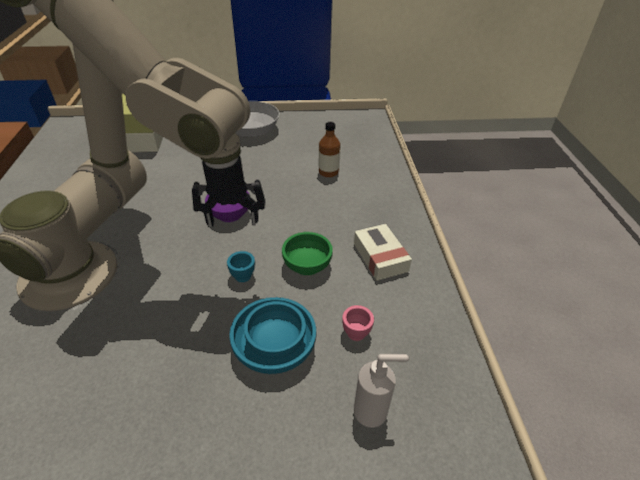

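The middle cover is seated in the large one at (275,330): rim at z 0.076, level, and the axes 4–5 mm apart. The small cover stands at (241,266).

```bash
python3 -m pendant '[[[3,5,-35],0,1],[[0,0,-40],0,1],[[0,0,-30],0,1],[[0,0,-12],0,1],[[0,0,-4],0,1],[[0,0,0],0,1]]'
```

```text
time_s: 16.85
position: [0.4306, -0.0439, 0.0398]
tool_rot: [[0.055, 0.998, 0.034], [0.998, -0.054, -0.031], [-0.029, 0.035, -0.999]]
ft_force: [-0.8, -0.0, -0.2]
grip_width: 0.0857
```

```bash
python3 -m pendant '[[[-2,9,-5],0,1],[[-1,1,-6],0,1],[[0,0,-3],0,1],[[0,0,0],0,1]]'
```

```text
time_s: 17.35
position: [0.428, -0.0336, 0.026]
tool_rot: [[0.055, 0.998, 0.036], [0.998, -0.054, -0.032], [-0.03, 0.038, -0.999]]
ft_force: [-0.4, 0.3, -0.0]
grip_width: 0.0857
```

```bash
python3 -m pendant '[[[0,0,0],0,0.4],[[0,0,0],0,0.1],[[0,0,0],0,0.1],[[0,0,0],0,0.1],[[0,0,15],0,0.1],[[0,0,30],0,0.1],[[0,0,40],0,0.1],[[0,0,40],0,0.1],[[0,0,0],0,0.1]]' 40; python3 -m pendant '[[[20,-50,0],0,0.1],[[20,-50,0],0,0.1],[[20,-50,0],0,0.1],[[20,-40,0],0,0.1],[[0,0,0],0,0.1],[[0,0,0],0,0.1]]'
python3 - <<'E'
from h import *
s=env.observe();p=np.array(s['position']);print(p.round(4))
im,w=cloud('side');save(0,cv2.resize(im[180:420,150:470],(800,600)),'s6')
P=ring(w,turq(im),p,.06,.09,.3);zt=np.nanpercentile(P[:,2],98);print(zt,np.nanmin(P[:,2]),fit(P[P[:,2]>zt-.01]))
E
```

```text
time_s: 18.48
position: [0.4276, -0.0337, 0.1551]
tool_rot: [[0.056, 0.998, 0.035], [0.998, -0.055, -0.032], [-0.03, 0.037, -0.999]]
ft_force: [-0.5, -0.2, -1.3]
grip_width: 0.0645
time_s: 19.23
position: [0.5067, -0.2278, 0.1483]
tool_rot: [[0.054, 0.998, 0.028], [0.998, -0.053, -0.026], [-0.024, 0.029, -0.999]]
ft_force: [-0.2, -0.3, -1.5]
grip_width: 0.0641
[ 0.5067 -0.2278  0.1483]
0.1802493073918079 0.12168840759692336 [ 5.053e-01 -2.309e-01  2.910e-02  3.950e+02]
```

View pics/s6.png

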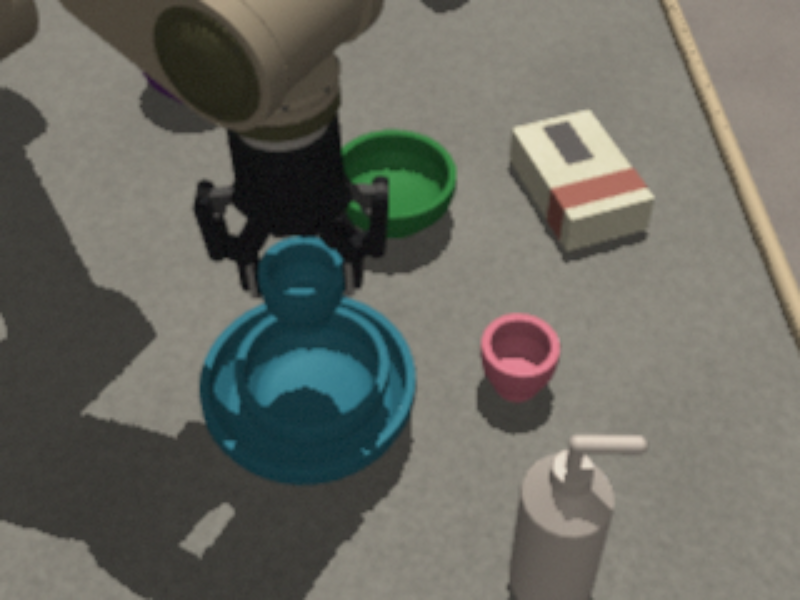

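The small cover (crop 300,265) is held upright above the middle one (crop 310,370). Comparing both in the side camera, it still needs about (+3,-12) mm and then roughly 86 mm down.

```bash
python3 -m pendant '[[[2,-7,-10],0,0.1],[[0,0,-20],0,0.1],[[0,0,-15],0,0.1],[[0,0,-5],0,0.1],[[0,0,0],0,0.1],[[0,0,0],0,0.1]]'
python3 - <<'E'
from h import *
s=env.observe();p=np.array(s['position']);print(p.round(4))
im,w=cloud('side');m=turq(im)
zr=p[2]+.03;print('S',fit(ring(w,m,p,.05,zr-.008,zr+.01)),'M',fit(ring(w,m,(.508,-.24),.072,.068,.082,.045)))
E
```

```text
time_s: 20.02
position: [0.5082, -0.2323, 0.0961]
tool_rot: [[0.05, 0.998, 0.027], [0.998, -0.049, -0.025], [-0.024, 0.029, -0.999]]
ft_force: [0.2, 0.2, 0.5]
grip_width: 0.0643
[ 0.5082 -0.2323  0.0961]
S [ 5.068e-01 -2.354e-01  2.900e-02  3.460e+02] M [ 5.087e-01 -2.430e-01  5.770e-02  5.280e+02]
```

```bash
python3 -m pendant '[[[1,-6,-6],0,0.1],[[0,0,-12],0,0.1],[[0,0,-6],0,0.1],[[0,0,-2],0,0.1],[[0,0,0],0,0.1]]'
```

```text
time_s: 20.7
position: [0.5093, -0.2389, 0.0684]
tool_rot: [[0.05, 0.998, 0.028], [0.998, -0.049, -0.026], [-0.024, 0.029, -0.999]]
ft_force: [-0.2, -0.1, -1.0]
grip_width: 0.0637
```

```bash
python3 -m pendant '[[[0,0,-3],0,0.1],[[0,0,-2],0,0.1],[[0,0,-1],0,0.1],[[0,0,0],0,0.1]]'; python3 -m pendant '[[[0,0,-2],0,0.1],[[0,0,0],0,0.1]]'
```

```text
time_s: 21.2
position: [0.5096, -0.2389, 0.0629]
tool_rot: [[0.05, 0.998, 0.029], [0.998, -0.049, -0.027], [-0.025, 0.03, -0.999]]
ft_force: [0.1, 0.3, -0.3]
grip_width: 0.0641
time_s: 21.45
position: [0.5098, -0.239, 0.0632]
tool_rot: [[0.05, 0.998, 0.03], [0.998, -0.049, -0.028], [-0.026, 0.032, -0.999]]
ft_force: [-0.2, -0.6, -0.4]
grip_width: 0.0641
```

```bash
python3 -m pendant '[[[0,0,0],0,0.6],[[0,0,0],0,0.68],[[0,0,0],0,0.68],[[0,0,6],0,0.68],[[0,0,12],0,0.68],[[0,0,30],0,0.68],[[0,0,40],0,0.68],[[0,0,40],0,0.68]]';python3 -m pendant '[[[-10,50,0],0,1],[[-10,55,0],0,1],[[-10,55,0],0,1],[[0,50,0],0,1],[[0,0,0],0,1],[[0,0,0],0,1]]'
python3 - <<'E'
from h import *
for n in('side','top'):
    im,w=cloud(n);m=turq(im);save(0,im,'7'+n)
    print(n)
    for k,c,R,r0,z0,z1 in(('L',(.504,-.238),.11,.07,.046,.064),('M',(.508,-.24),.072,.046,.068,.084),('S',(.508,-.24),.042,0,.084,.105)):
        Q=ring(w,m,c,R,z0,z1,r0);A=np.c_[Q[:,:2]-c,np.ones(len(Q))];print(k,fit(Q),np.linalg.lstsq(A,Q[:,2],rcond=None)[0].round(3))
E
```

```text
time_s: 22.45
position: [0.5086, -0.2382, 0.1947]
tool_rot: [[0.05, 0.998, 0.027], [0.998, -0.049, -0.025], [-0.024, 0.028, -0.999]]
ft_force: [1.2, -0.5, -0.2]
grip_width: 0.0717
time_s: 23.2
position: [0.4782, -0.024, 0.2035]
tool_rot: [[0.051, 0.998, 0.04], [0.998, -0.05, -0.032], [-0.03, 0.042, -0.999]]
ft_force: [0.5, -1.1, -0.0]
grip_width: 0.0853
side
L [ 5.041e-01 -2.408e-01  8.350e-02  1.051e+03] [0.001 0.002 0.055]
M [ 5.087e-01 -2.427e-01  5.800e-02  7.500e+02] [0.001 0.001 0.075]
S [ 5.088e-01 -2.416e-01  2.930e-02  3.800e+02] [-0.004  0.011  0.091]
top
L [ 5.039e-01 -2.358e-01  8.290e-02  6.740e+02] [-0.003  0.01   0.057]
M [ 5.081e-01 -2.377e-01  5.780e-02  5.390e+02] [-0.004 -0.001  0.077]
S [ 5.084e-01 -2.365e-01  2.920e-02  2.690e+02] [-0.004 -0.009  0.093]
```

View pics/7side.png

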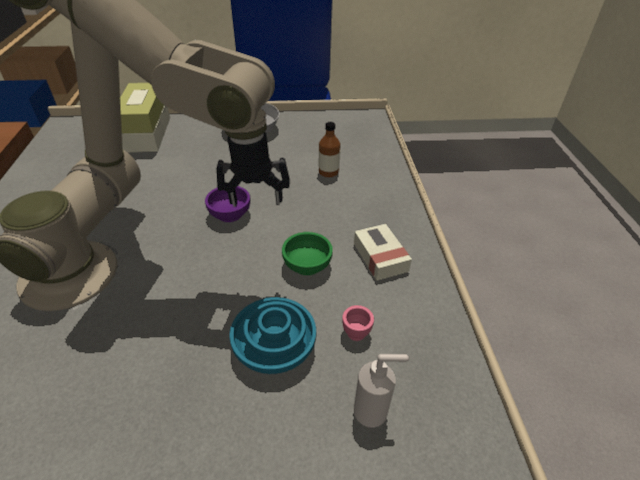

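All three covers are nested and level at (274,330). The gripper is clear and the bystanders are where they started, so I'm handing in.

```bash
python3 -c "
from rig import ticket
print(ticket.close_job())"
```

```text
the job is handed in; nothing more can be done
None
```

All three covers are nested dome-down in order of size, and I handed the job in at about 23 s of the 64 s allowed. I set the small cover on the worktop, pinched the middle one by its rim and seated it in the large one. I then put the small cover in the middle one.

Last camera checks:

| Check | Measured | Limit or fully seated value |
|---|---|---|
| Rim heights (large / middle / small) | 55–57 / 75–77 / 91–93 mm | 56 / 76 / 92 mm |
| Middle axis off large axis | about 5 mm | under 18 mm |
| Small axis off middle axis | about 1 mm | under 18 mm |
| Tilt of each cover | about 0.01 rad or less | under 0.1 rad |
| Large cover's shift from start | under 1 mm | under 60 mm |

- **Rest of the scene:** the bottles, carton and look-alikes look unmoved in the last picture, though I did not measure them again. The gripper was clear of everything.
- **Disagreements:** the two cameras differ by about 5 mm in y, but the offsets between covers agree in both. When the small cover was set down, both times, the force reading hardly changed, so I judged contact by the height stalling at the expected value. The tool also picked up a tilt of 2–3° along the way, which did not affect the result.

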